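Lower the orange dipping arm by its ratchet pawl

ROBOT

A 7-joint arm with a two-finger parallel gripper is mounted at the origin on the work surface. World frame = base frame: x ahead of the robot, y to its left, z up, the work surface at z = 0. Lengths are in mm, angles in rad, forces in N, time in s.
With the tool pointing down it reaches from about 400 to 875 mm from the base axis. Payload 4.4 kg.
Tool frame: the origin (TCP) lies midway between the tips of the shut fingers; the grasp point (between the pads) lies ctrl.tcp_to_grasp behind it (ctrl.tcp_to_grasp is the distance from the TCP to the grasp point, in mm); z points along the fingers, y is the line along which they close (so a half turn about z gives the same grasp; the last joint's range is limited). The gripper opens to 85 mm and grips with 20 to 120 N. Pads are 22 mm wide; open, the fingers measure 114 mm over their backs; the gripper's body (76 mm by 85 mm) begins 54 mm behind the grasp point. The pads swing forward as they close: fully open they stand 13 mm farther back than shut.
Start: joints at [1.228, 0.628, 0.038, 1.517, -0.027, 0.996, -0.02], TCP at [177.659, -625.264, 231.313] pointing down, gripper open.
Joint ranges: [-3.06, 3.06], [-0.37, 2.12], [-1.25, 1.32], [0.18, 2.47], [-1.1, 4.24], [0.23, 1.98], [-2.94, 2.94]. Speed limits (rad/s): [2.57, 2.57, 3.14, 3.14, 3.14, 3.14, 3.14].

INTERFACE

Orientations are given as [roll, pitch, yaw] about the fixed x, y, z axes, in that order (R = Rz(yaw) Ry(pitch) Rx(roll)).
In Python, from cell import ctrl, get_image, get_calibration, workorder, boxes_of, place_of gives the robot as it stands.
- The arm moves only by the tool play_rows, never from a script. Its argument "series" is a list that holds one entry, the list of rows, each a list of 7 numbers: the shift along the world's x, y, z in cm, then the turn, a rotation vector about the world's x, y, z in degrees, then the closure, from 0 (fully open) to 1 (shut). A call has 1 to 20 rows; each row shifts and turns the commanded pose from where the row before left it; what a row does not reach is not made up. A row lasts 1/8 s, in which the tool goes at most 62.5 mm and 10.7 degrees, less where a joint would pass 70% of its speed; a pose out of reach is approached as far as the arm can. A call with a gripper value outside its range is refused whole. The fingers move at their own pace and stop on an object; the grip force is fixed at half the most. Time passes only in rows, so rows that do not move let the fingers close. It gives the time, the measured TCP pose, the force, the opening and the grip force at its end, in the units of the state.
- ctrl.read_state(): the state, without advancing time (a new reading comes with each control period).
- get_image(name): name is "scene" or "side" or "wrist"; returns (picture, depth): 420x560x3 uint8, red, green, blue; 420x560 float32, mm along the optical axis (not along the pixel's ray), 0 where there is no reading.
- get_calibration(name): a dict with "K" (3x3 intrinsics, pixels), "R" (3x3) and "t" (3): a world point X has camera coordinates R X + t; the wrist camera has in their place "mount" (4x4, takes a point from camera to tool coordinates, whose origin is the TCP and whose axes are the flange's). Camera axes: x right, y down, z forward; pixel columns grow to the right and rows downward; lengths in mm; the calibration is good to about 2 mm. A picture is of the moment at which its call begins: read the wrist's pose just before it. get_calibration takes no time and is no camera call.
- workorder.finish_job(): hands the job in; it is judged then, once.
Trained networks look in the newest picture that a camera, given by its name, has taken for a name from the list of things; names that differ only in an ending like _2 or _b are one class to them, and where a whole thing is asked for, a point or a joint stands for the part that bears it (a point fixed in the world has none). Each returns a list of dicts, best first, with "p" (0 to 1); they miss things now and then, are a little off and sometimes report something else, mostly with a low value. They report only what shows in the picture. A call takes as long as a camera call.
- boxes_of(target, camera): "pixel" ([column, row] in pixels, amid what is visible of it).
- place_of(target, camera): "pixel" ([column, row] in pixels: a listed point, or the origin of a listed thing).
The state is a dict: "clock": time; "qpos": joint angles; "qd": joint speeds; "tau": joint torques, N m; "eef_pos": TCP position; "tool_rot": TCP orientation; "force": force on the tool from outside, world axes, zero at the start; "torque": the same for the moment, N m; "width": finger opening in mm; "gripper_force": force on a finger pad.
Only numpy, scipy, OpenCV 4.12 (cv2) and the standard library are available. Lean on these libraries where they do the work, as an engineer would, in place of code of your own. Each camera call takes 0.05 s, during which the arm holds its last target. There are 200 camera calls.

TASK

Two slide-dipping stands on the lab bench each hold a dipping arm up with a ratchet. On the stand with the ORANGE drum and knob, lift the pawl by its ball knob clear of the toothed wheel and keep it up while the drum turns all the way back and the slide carrier sinks into its glass dish; then put the pawl down again, fully home between the teeth, and let go. Leave the green stand's pawl down.

Things in the scene. Friction and masses are not known exactly. Their poses are not given: they have to be found in the camera images.
- orange_knob (a point): Centre of the orange 28 mm ball knob on the free end of the orange stand's pawl; 204 mm above the bench when down. Nothing else within 45 mm beside it or above. Axes tilt with the pawl: x along the bar to its hinge, away from the robot (yaw within 0.25 rad of world +x), y along the hinge axis, z up. The hinge lies at (+185, 0, -36) mm from here. Bar 12 mm wide, top 24 mm below the ball's centre.
- orange_pawl (a joint): Hinge of the orange stand's pawl (brass bar, 140 g, falls by its own weight, lifts with 1 to 3 N), rad: 0 = fully down, nose home between two teeth; grows as the knob is lifted, stop at 0.7. The nose is clear of the teeth above 0.1; 0.2 to 0.35 is a good lift (knob 37 to 65 mm up). The stand is fixed to the bench.
- orange_drum (a joint): Turn of the orange drum with its 100 mm toothed wheel and dipping arm, rad: 0 = fully back on its stop, arm down, carrier in the dish (the nose then fits between two teeth); grows as the arm rises. Starts at about 1.16, held by the pawl. With the pawl clear it turns back by itself, slowed by a damper, in about 2 s. If the pawl drops early it catches on the next tooth.
- green_knob (a point): Centre of the green 28 mm ball knob on the pawl of the green stand, which is of the same build as the orange one, with green drum, knob and arm band, and is to be left as it is.

How it is judged (in metres and radians):
On the way, in this order (a step that is already met when the one before it is completed fails the run):
1. the orange pawl is lifted clear of the toothed wheel (value of joint orange_pawl above 0.12 rad), for 0.1 s.
2. the orange drum has turned all the way back (value of joint orange_drum below 0.08 rad), for 0.1 s.
At the end, for the whole second after the job is handed in: The orange drum is turned back to within 0.1 rad of its stop and at rest, with the carrier in the dish; the orange pawl is down between the teeth (below 0.05 rad) and released; the green pawl's knob is within 15 mm of where it was (value of joint orange_drum below 0.1 rad and value of joint orange_pawl below 0.05 rad and velocity of joint orange_drum between -0.05 and 0.05 rad/s and distance of green_knob from where it was at the start of the episode below 0.015 m); the robot touches nothing.
It fails at once if the green stand's pawl is lifted (distance of green_knob from where it was at the start of the episode above 0.015 m).
It also fails if it takes over 38 s, if anything falls off the work surface, if the arm or the gripper's body presses on something with over 40 N, if the wrist force passes 120 N, or if a joint passes its speed limit or range.

## Working session

There is one attempt and no reset: what is moved stays moved. The work goes in short steps, Python scripts to look and compute and a tool call to move; the robot and the scene stay as the last step left them, time stands still between calls to the robot, and variables do not carry over. Pictures are saved under pics/ and viewed, at most 10 in all, crops included, and the job is handed in when it is done.

Besides the shell and the picture viewer there is one more tool, called after ">>>" as name([rows], argument=value, ...), one row to a line, values as JSON. play_rows: Moves the arm, as the interface text tells. Its arguments: {"type":"object","properties":{"series":{"type":"array"}},"required":["series"]}

```bash
mkdir -p pics
cat > h.py <<'E'
import numpy as np, cv2
from cell import ctrl, get_image, get_calibration, workorder, boxes_of, place_of
def pt(cam,px,depth,extra=0,r=3):
    c=get_calibration(cam);K=np.array(c["K"]);u,v=px
    w=depth[int(v)-r:int(v)+r+1,int(u)-r:int(u)+r+1];w=w[w>0]
    d=np.median(w)
    ray=np.linalg.inv(K)@[u,v,1]
    p=ray*d+extra*ray/np.linalg.norm(ray)
    return np.array(c["R"]).T@(p-np.array(c["t"]))
E
python3 - <<'E'
from h import *
for cam in("scene","side"):
    im,d=get_image(cam);cv2.imwrite(f"pics/{cam}.png",im[:,:,::-1])
    for n in("orange_knob","green_knob"):
        for r in place_of(n,cam)[:2]:
            print(cam,n,r,pt(cam,r["pixel"],d,14).round(1))
s=ctrl.read_state();print(s["clock"],s["eef_pos"],s["tool_rot"],s["width"],ctrl.tcp_to_grasp)
E
```

```text
scene orange_knob {'pixel': [134.9, 212.8], 'p': 0.61} [ 474.7 -243.4  203.6]
scene green_knob {'pixel': [305.0, 128.1], 'p': 0.58} [482.1 119.6 204.7]
side orange_knob {'pixel': [360.3, 161.0], 'p': 0.7} [ 471.4 -245.3  204.2]
side green_knob {'pixel': [372.4, 257.0], 'p': 0.76} [476.8 118.1 200.1]
0.3 [ 177.56352319 -625.07006979  230.9918221 ] [-3.14093608e+00 -3.32450005e-05  2.76662885e-01] 85.50149637351888 18.700000000000003
```

View pics/scene.png

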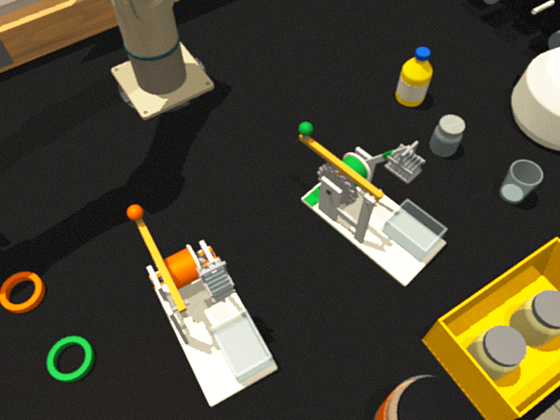

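View pics/side.png

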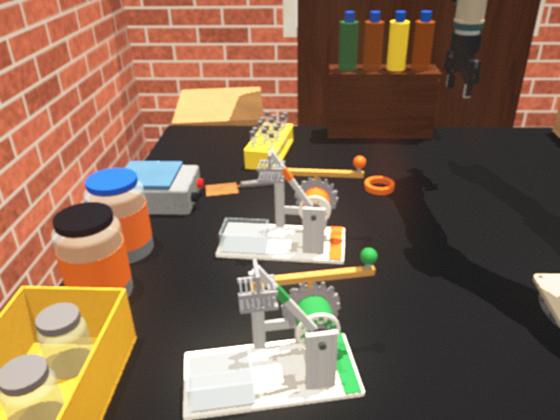

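The scene view shows the orange knob at (135,213) and the green one at (305,128). The side view shows them at (360,161) and (370,257). All four match the network's reports, and the two cameras agree to within about 4 mm. Next I need the bar's yaw.

Run:
```python
from h import *
im,d=get_image("scene")
hsv=cv2.cvtColor(im,cv2.COLOR_RGB2HSV);print([hsv[v,u].tolist() for u,v in((150,240),(160,260),(175,290))])
c=get_calibration("scene");K=np.array(c["K"]);R=np.array(c["R"]);t=np.array(c["t"])
P=[]
for v in range(222,310):
  for u in range(125,195):
    h,s,b=hsv[v,u]
    if 14<=h<=26 and s>120 and b>90 and d[v,u]>0:
      p=R.T@(np.linalg.inv(K)@[u,v,1]*d[v,u]-t)
      if 140<p[2]<215:P.append(p)
P=np.array(P,np.float32);print(len(P),P.min(0),P.max(0))
l=cv2.fitLine(P[:,:2].copy(),cv2.DIST_HUBER,0,.01,.01).ravel();print(l,np.arctan2(l[1],l[0]))
for cam in("scene",):
  print("line y at x=473:",l[3]+(473-l[2])*l[1]/l[0])
s=ctrl.read_state();print(s["clock"])
```

```text
[[27, 198, 255], [27, 195, 255], [27, 197, 255]]
569 [ 478.8508  -260.87454  140.00551] [ 672.22815 -191.5349   185.87114]
[ 9.9884236e-01 -4.8103854e-02  5.7229303e+02 -2.4361188e+02] -0.048122425
line y at x=473: -238.82997
0.35
```

Run:
```python
from h import *
for cam,box in(("scene",(125,195,222,312)),("side",(270,365,160,185))):
  im,d=get_image(cam)
  hsv=cv2.cvtColor(im,cv2.COLOR_RGB2HSV)
  c=get_calibration(cam);K=np.array(c["K"]);R=np.array(c["R"]);t=np.array(c["t"])
  P=[]
  for v in range(box[2],box[3]):
    for u in range(box[0],box[1]):
      h,s,b=hsv[v,u]
      if 17<=h<=32 and s>140 and b>60 and d[v,u]>0:
        p=R.T@(np.linalg.inv(K)@[u,v,1]*d[v,u]-t)
        if 162<p[2]<200 and 470<p[0]<680:P.append(p)
  P=np.array(P,np.float32)
  l=cv2.fitLine(P[:,:2].copy(),cv2.DIST_HUBER,0,.01,.01).ravel();print(cam,len(P),P.min(0),P.max(0),"yaw",np.arctan(l[1]/l[0]),"y at 473",l[3]+(473-l[2])*l[1]/l[0])
  for k in(500,540,580,620,660):
    m=abs(P[:,0]-k)<10
    if m.any():print(k,np.median(P[m],0))
```

```text
scene 702 [ 478.11334 -260.95715  163.08412] [ 671.54224 -237.65062  184.98201] yaw -0.05961057 y at 473 -242.94427
500 [ 499.52777 -244.59258  181.33371]
540 [ 540.2145  -247.11191  180.81795]
580 [ 579.7734 -249.1984  180.7359]
620 [ 619.1973  -251.3645   180.82211]
660 [ 660.0012  -254.47037  180.89581]
side 313 [ 470.86728 -260.59253  162.28064] [ 636.51587 -232.5817   180.96396] yaw -0.059865586 y at 473 -237.40146
500 [ 499.7243  -239.0437   174.89111]
540 [ 539.337   -242.0258   172.57788]
580 [ 578.95404 -243.62494  173.3817 ]
620 [ 617.6928  -245.90529  174.9901 ]
```

>>> play_rows([
  [[0,0,3.5,0,0,0,0],[0,0,3.5,0,0,0,0],[2.68,3.47,0,0,0,-1.75,0],[2.68,3.47,0,0,0,-1.75,0],[2.68,3.47,0,0,0,-1.75,0],[2.68,3.47,0,0,0,-1.75,0],[2.68,3.47,0,0,0,-1.75,0],[2.68,3.47,0,0,0,-1.75,0],[2.68,3.47,0,0,0,-1.75,0],[2.68,3.47,0,0,0,-1.75,0],[2.68,3.47,0,0,0,-1.75,0],[2.68,3.47,0,0,0,-1.75,0],[2.68,3.47,0,0,0,-1.75,0],[0,0,0,0,0,0,0],[0,0,0,0,0,0,0],[0,0,0,0,0,0,0]],
])

```text
clock: 2.45
eef_pos: [471.6, -244.9, 301.4]
tool_rot: [3.141, 0.0, -0.062]
force: [-0.8, -0.5, -0.1]
width: 85.0
gripper_force: 0.0
```

Next I'll check the knob with the wrist camera from above.

Run:
```python
from h import *
from scipy.spatial.transform import Rotation as Ro
s=ctrl.read_state();im,d=get_image("wrist");cv2.imwrite("pics/w1.png",im[:,:,::-1])
c=get_calibration("wrist");M=np.array(c["mount"]);K=np.array(c["K"])
R=Ro.from_euler("xyz",s["tool_rot"]).as_matrix()
for r in place_of("orange_knob","wrist")[:2]:
    u,v=r["pixel"];w=d[int(v)-2:int(v)+3,int(u)-2:int(u)+3];z=np.median(w[w>0])
    ray=np.linalg.inv(K)@[u,v,1];p=ray*z+14*ray/np.linalg.norm(ray)
    print(r,z,R@(M[:3,:3]@p+M[:3,3])+s["eef_pos"])
print(s["eef_pos"],s["tool_rot"])
```

```text
{'pixel': [278.5, 207.0], 'p': 0.72} 234.32895 [ 470.7013532  -244.361401    204.31390611]
[ 471.58797139 -244.91499944  301.38861082] [ 3.14092321e+00  2.52142281e-04 -6.15112835e-02]
```

View pics/w1.png

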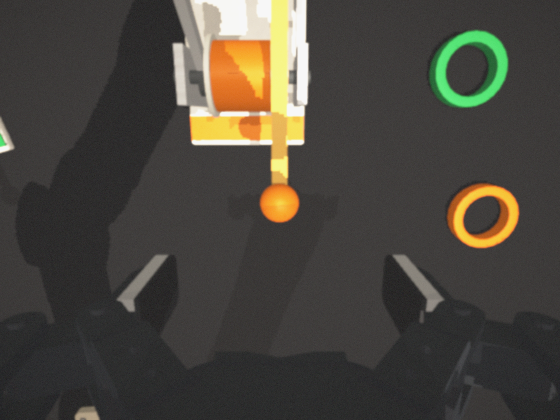

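The knob is at (279,203), centred between the fingers and in line with the bar. The wrist fix is within 1 mm of the tool's axis, so I can go straight down and close.

>>> play_rows([
  [[0,0.05,-3,0,0,0,0],[0,0,-3,0,0,0,0],[0,0,-3,0,0,0,0],[0,0,-1.5,0,0,0,0],[0,0,-0.9,0,0,0,0],[0,0,0,0,0,0,0],[0,0,0,0,0,0,0.4],[0,0,0,0,0,0,0.7],[0,0,0,0,0,0,1],[0,0,0,0,0,0,1],[0,0,0,0,0,0,1],[0,0,0,0,0,0,1]],
])

```text
clock: 4.05
eef_pos: [472.6, -244.3, 188.1]
tool_rot: [3.14, -0.001, -0.06]
force: [-1.1, -3.0, 5.6]
width: 24.6
gripper_force: 58.5
```

>>> play_rows([
  [[0.1,0,0.83,0.15,2.58,0,1],[0.14,-0.01,0.83,0.15,2.58,0,1],[0.18,-0.01,0.82,0.15,2.58,0,1],[0.22,-0.02,0.8,0.15,2.58,0,1],[0.25,-0.02,0.8,0.15,2.58,0,1],[0.29,-0.02,0.78,0.15,2.58,0,1],[0,0,0,0,0,0,1],[0,0,0,0,0,0,1]],
])

```text
clock: 5.05
eef_pos: [483.8, -244.9, 235.5]
tool_rot: [3.14, 0.27, -0.06]
force: [-0.3, -4.6, -1.1]
width: 24.9
gripper_force: 59.3
```

Run:
```python
from h import *
im,d=get_image("side");cv2.imwrite("pics/s2.png",cv2.resize(im[90:300,170:450,::-1],None,fx=2.5,fy=2.5))
for r in place_of("orange_knob","side")[:2]: print(r,pt("side",r["pixel"],d,14))
s=ctrl.read_state();print(s["clock"],s["eef_pos"],s["force"],s["width"])
```

```text
{'pixel': [352.4, 143.3], 'p': 0.9} [ 492.17663423 -231.49505382  252.48785058]
5.15 [ 483.98364888 -244.9330886   235.77396824] [-0.57627832 -5.51586415 -0.474106  ] 24.892335224027867
```

View pics/s2.png

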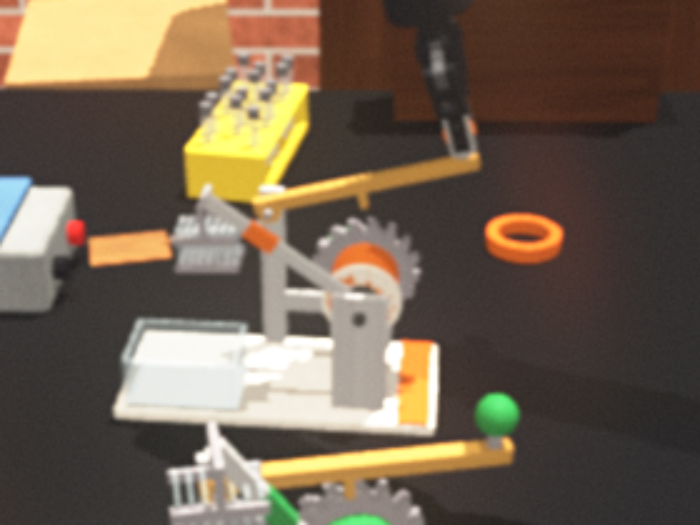

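The pawl is up, with its nose at crop (363,197), clear of the wheel, and the knob is about 48 mm higher. The arm is already turning back. I'll hold here for about 2.5 s and look again.

>>> play_rows([
  [[0,0,0,0,0,0,1],[0,0,0,0,0,0,1],[0,0,0,0,0,0,1],[0,0,0,0,0,0,1],[0,0,0,0,0,0,1],[0,0,0,0,0,0,1],[0,0,0,0,0,0,1],[0,0,0,0,0,0,1],[0,0,0,0,0,0,1],[0,0,0,0,0,0,1],[0,0,0,0,0,0,1],[0,0,0,0,0,0,1],[0,0,0,0,0,0,1],[0,0,0,0,0,0,1],[0,0,0,0,0,0,1],[0,0,0,0,0,0,1],[0,0,0,0,0,0,1],[0,0,0,0,0,0,1],[0,0,0,0,0,0,1],[0,0,0,0,0,0,1]],
])

```text
clock: 7.65
eef_pos: [484.0, -244.9, 235.9]
tool_rot: [3.14, 0.269, -0.06]
force: [-0.8, -5.0, -1.5]
width: 25.0
gripper_force: 59.4
```

Run:
```python
from h import *
im,d=get_image("side");cv2.imwrite("pics/s3.png",cv2.resize(im[90:300,170:450,::-1],None,fx=2.5,fy=2.5))
a=im
ctrl.read_state();im,_=get_image("side");print(np.abs(a[110:260,210:350].astype(int)-im[110:260,210:350]).mean())
```

```text
1.5636190476190477
```

View pics/s3.png

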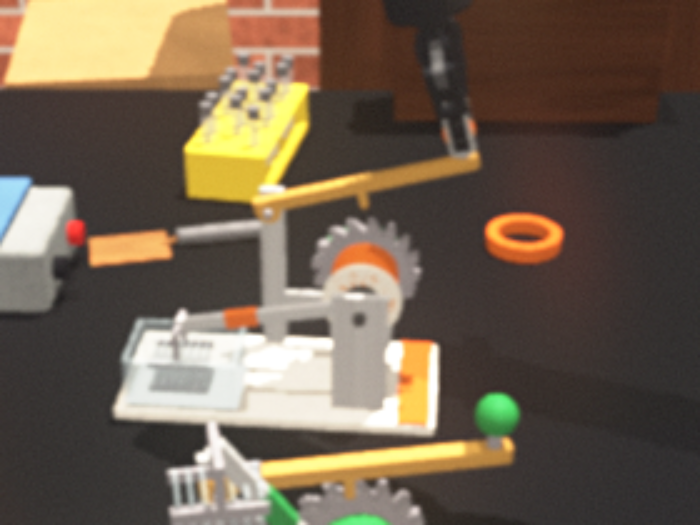

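The arm is level and the carrier is sitting in the dish, around crop (180,375). I'll hold for another second, then lower along the same arc.

>>> play_rows([
  [[0,0,0,0,0,0,1],[0,0,0,0,0,0,1],[0,0,0,0,0,0,1],[0,0,0,0,0,0,1],[0,0,0,0,0,0,1],[0,0,0,0,0,0,1],[0,0,0,0,0,0,1],[0,0,0,0,0,0,1],[-0.29,0.02,-0.78,-0.15,-2.58,0,1],[-0.25,0.02,-0.8,-0.15,-2.58,0,1],[-0.22,0.02,-0.8,-0.15,-2.58,0,1],[-0.18,0.01,-0.82,-0.15,-2.58,0,1],[-0.14,0.01,-0.83,-0.15,-2.58,0,1],[-0.1,0,-0.83,-0.15,-2.58,0,1],[0,0,0,0,0,0,1],[0,0,0,0,0,0,1],[0,0,0,0,0,0,1]],
])

```text
clock: 9.88
eef_pos: [472.6, -244.2, 188.2]
tool_rot: [3.14, -0.002, -0.061]
force: [-1.7, -5.4, 3.8]
width: 25.2
gripper_force: 59.7
```

Run:
```python
from h import *
im,d=get_image("side");cv2.imwrite("pics/s4.png",cv2.resize(im[90:300,170:450,::-1],None,fx=2.5,fy=2.5))
```

```text
(no output)
```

View pics/s4.png

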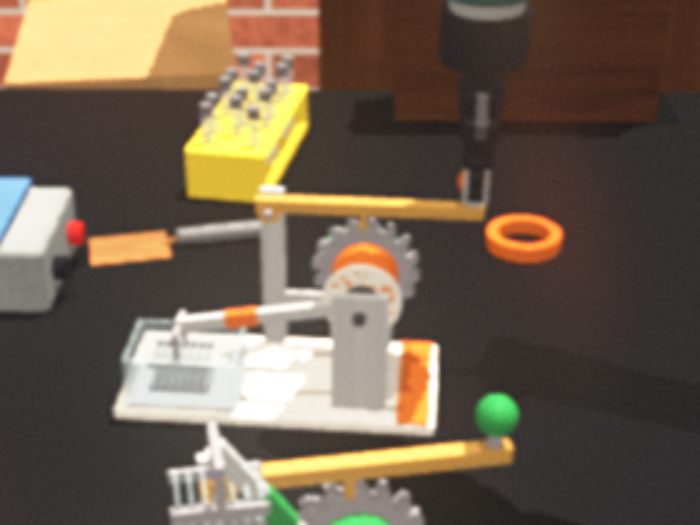

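The bar is level and the nose is back in the wheel, at crop (363,222). The tool is at its original grasp height too. I'll open the fingers and go straight up.

>>> play_rows([
  [[0,0,0,0,0,0,0.5],[0,0,0,0,0,0,0],[0,0,0,0,0,0,0],[0,0,0,0,0,0,0],[0,0,0,0,0,0,0],[0,0,0,0,0,0,0],[0,0,1,0,0,0,0],[0,0,2,0,0,0,0],[0,0,3,0,0,0,0],[0,0,3,0,0,0,0],[0,0,3,0,0,0,0],[0,0,0,0,0,0,0],[0,0,0,0,0,0,0],[0,0,0,0,0,0,0]],
])

```text
clock: 11.68
eef_pos: [471.9, -242.8, 306.4]
tool_rot: [-3.141, 0.002, -0.059]
force: [-0.9, 0.4, -1.1]
width: 85.4
gripper_force: 0.0
```

Run:
```python
from h import *
for cam in("side","scene"):
    im,d=get_image(cam)
    if cam=="side":cv2.imwrite("pics/s5.png",cv2.resize(im[90:300,170:450,::-1],None,fx=2.5,fy=2.5))
    for n in("orange_knob","green_knob"):
        for r in place_of(n,cam)[:1]: print(cam,n,r,pt(cam,r["pixel"],d,14).round(1))
```

```text
side orange_knob {'pixel': [362.2, 160.8], 'p': 0.82} [ 466.9 -248.1  203.4]
side green_knob {'pixel': [369.3, 259.2], 'p': 0.87} [481.9 120.9 197.6]
scene orange_knob {'pixel': [137.3, 214.3], 'p': 0.59} [ 478.1 -241.   200.8]
scene green_knob {'pixel': [304.3, 130.4], 'p': 0.89} [483.9 116.8 201.4]
```

View pics/s5.png

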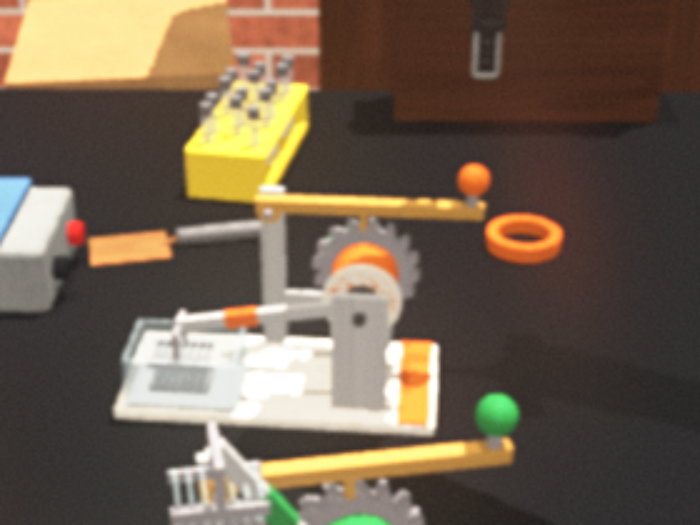

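The knob is free and down at its starting height, at crop (474,180). The carrier is in the dish, the gripper is well clear, and the green stand hasn't moved.

```bash
python3 -c "
from cell import workorder
print(workorder.finish_job())"
```

```text
the job is handed in; nothing more can be done
None
```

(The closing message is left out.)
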